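# Index the camera round to the inspection scope

## Robot

A 6-joint arm with a two-finger parallel gripper is mounted at the origin on the work surface. World frame = base frame: x ahead of the robot, y to its left, z up, the work surface at z = 0. Lengths are in m, angles in degrees, forces in N, time in s.
With the tool pointing down it reaches from about 0.3 to 0.75 m from the base axis. Payload 8.5 kg.
Tool frame: the origin (TCP) lies midway between the tips of the shut fingers; the grasp point (between the pads) lies 19 mm behind it (env.hold_point_z is the distance from the TCP to the grasp point, in m); z points along the fingers, y is the line along which they close (so a half turn about z gives the same grasp; the last joint's range is limited). The gripper opens to 85 mm and grips with 20 to 120 N. Pads are 22 mm wide; open, the fingers measure 114 mm over their backs; the gripper's body (76 mm by 85 mm) begins 54 mm behind the grasp point. The pads swing forward as they close: fully open they stand 13 mm farther back than shut.
Start: joints at [60.43, 21.807, 74.336, -0, 83.858, -12.336], TCP at [0.163, 0.525, 0.231] pointing down, gripper open.
Joint ranges: [-178.18, 178.18], [-50.72, 133.34], [12.68, 142.11], [-81.47, 261.47], [9.98, 163.14], [-165.26, 165.26]. Speed limits (degrees/s): [136.94, 136.94, 180, 180, 180, 180].

## Interface

Orientations are given as a 3x3 rotation matrix whose columns are the frame's x, y, z axes.
In Python, from rig import observe, get_image, camera_info, env gives the robot as it stands.
- The arm moves only by the tool drive_tool, never from a script. Its arguments are lists of equal length, an entry for each row: "offset": the shift along the tool's x, y, z in units of 40 mm (1.0 is 40 mm), a list of three; "turn": the turn, a rotation vector about the tool's x, y, z in units of 6 degrees (1.0 is 6 degrees), a list of three; "hand": the opening, from 0 (shut) to 1 (fully open). A call has exactly 10 rows; each row shifts and turns the commanded pose from where the row before left it, along the tool's axes as they then stand; what a row does not reach is not made up. A row lasts 1/8 s, in which the tool goes at most 62.5 mm and 10.7 degrees, less where a joint would pass 70% of its speed; a pose out of reach is approached as far as the arm can. A call is refused whole if a number of a shift passes 1 or a number of a turn 1, either way. A call with a gripper value outside its range is refused whole. The fingers move at their own pace and stop on an object; "newtons" is the grip in N (left out, the last holds). Time passes only in rows, so rows that do not move let the fingers close, or fill a call up. It gives the time, the measured TCP pose, the force, the opening and the grip force at its end, in the units of the state.
- observe(): the state, without advancing time (a new reading comes with each control period).
- get_image(name): name is "scene" or "top" or "wrist"; returns the picture (420x560x3 uint8, blue, green, red); there is no depth.
- camera_info(name): a dict with "fx", "fy", "cx", "cy" (pixels), "world_to_cam" (4x4, takes a point from world to camera coordinates). Camera axes: x right, y down, z forward; pixel columns grow to the right and rows downward; lengths in m; the calibration is good to about 2 mm. The wrist camera is an equidistant fisheye: a pixel r from the principal point sees the ray r / f radians off the axis. A picture is of the moment at which its call begins: read the wrist's pose just before it. camera_info takes no time and is no camera call; for the wrist camera it gives the pose at the moment of the call.
- env.close_job(): hands the job in; it is judged then, once.
The state is a dict: "time_s": time; "q": joint angles; "qvel": joint speeds; "joint_efforts": joint torques, N m; "position": TCP position; "tool_rot": TCP orientation; "ft_force": force on the tool from outside, world axes, zero at the start; "wrist_torque": the same for the moment, N m; "grip_width": finger opening in m; "gripper_force": force on a finger pad.
Only numpy, scipy, OpenCV 4.12 (cv2) and the standard library are available. Lean on these libraries where they do the work, as an engineer would, in place of code of your own. Each camera call takes 0.05 s, during which the arm holds its last target. There are 200 camera calls.

## Task

Bring the compact camera on the rotary index table round to sit squarely under the lens of the inspection scope: it is one position away. First, before the table turns, lean the upright pawl lever well over to the side that frees the table that way, then push the table round until it rests in that next position, and finally stand the lever upright again so that the table is locked. Touch neither the camera nor the scope and lamp, and leave the other things on the bench where they are.

Things in the scene. Friction and masses are not known exactly. Their poses are not given: they have to be found in the camera images.
- base: Fixed grey base of the index table. Origin on the work surface under the table's axis, z up. Lever at its -x side, scope and lamp at +x. Round foot 210 mm across; a tongue 9 mm thick and 150 mm wide reaches to 190 mm from the axis at -x. The table is an aluminium disc 230 mm across whose flat top is at z = 39 mm, turning about the base's z axis. 
- turret (a joint): Angle of the index table (rad), counter-clockwise from above positive; starts at 0. It has a click position (detent) every 60 deg (1.047 rad) and turns without end. Its detent pulls it home from within about 25 deg and the hump halfway takes about 3 to 4 N at a post. With the lever upright both pawls hold it (about 2 deg of play). With it leaned, teeth under the rim click past the one engaged pawl, which stops the table going back.
- lever (a joint): Lean of the pawl lever (rad): 0 upright (both pawls engaged, table locked); +0.48 fully leaned to the base's -y (table free to turn counter-clockwise, +, only); -0.48 fully leaned to the base's +y (free to turn clockwise, -, only). So lean it the way the table's edge beside it is to travel. Beyond 0.35 rad the table is fully freed. It stays where it is left (stiff hinge, 1 to 2 N at the knob).
- lever_knob (a point): Centre of the black ball (24 mm) on top of the lever. The lever is a steel rod 12 mm thick hinged 165 mm from the table's axis on the base's -x side, 5 mm above the work surface, about the base's x axis; the ball's centre is 92 mm from the hinge (97 mm above the work surface when upright).
- post0 (a point): Centre of the top of push post 0: steel post 14 mm thick, standing 45 mm above the disc (its top 84 mm above the work surface), 100 mm from the axis, at 30 deg counter-clockwise from the base's +x when the table's angle is 0; turns with the table.
- post1 (a point): Centre of the top of push post 1: steel post 14 mm thick, standing 45 mm above the disc (its top 84 mm above the work surface), 100 mm from the axis, at 90 deg counter-clockwise from the base's +x when the table's angle is 0; turns with the table.
- post2 (a point): Centre of the top of push post 2: steel post 14 mm thick, standing 45 mm above the disc (its top 84 mm above the work surface), 100 mm from the axis, at 150 deg counter-clockwise from the base's +x when the table's angle is 0; turns with the table.
- post3 (a point): Centre of the top of push post 3: steel post 14 mm thick, standing 45 mm above the disc (its top 84 mm above the work surface), 100 mm from the axis, at 210 deg counter-clockwise from the base's +x when the table's angle is 0; turns with the table.
- post4 (a point): Centre of the top of push post 4: steel post 14 mm thick, standing 45 mm above the disc (its top 84 mm above the work surface), 100 mm from the axis, at 270 deg counter-clockwise from the base's +x when the table's angle is 0; turns with the table.
- post5 (a point): Centre of the top of push post 5: steel post 14 mm thick, standing 45 mm above the disc (its top 84 mm above the work surface), 100 mm from the axis, at 330 deg counter-clockwise from the base's +x when the table's angle is 0; turns with the table.
- camera_eye (a point): Centre of the front lens of the compact camera: black body 66 x 36 x 22 mm, clamped face up to the disc 66 mm from the axis, with a lens barrel 30 mm across and 10 mm high; this point is its top, 71 mm above the work surface. At the start it lies straight towards the base's +x. The other stations have only low nests or flat round speakers (up to 9 mm above the disc).
- camera: The same camera, origin at the centre of its underside, z up.
- scope_lens (a point): Centre of the underside of the inspection scope's lens, 105 mm above the work surface, above the circle on which the camera travels: one position (60 deg) from the camera, on the base's +y side (table must turn counter-clockwise, +) or -y side (clockwise, -). The scope is a black barrel 48 mm across with two eyepieces, top at 245 mm.
- scope: Fixed stand of the scope: origin under its 72 mm foot, which stands 132 mm towards the base's +x from the lens; post 16 mm, 214 mm tall, with a level arm (157 to 173 mm up) towards the base's -x that carries the barrel.
- lamp: Fixed stand of the same kind beside the scope with a flat white square lamp head, 75 mm wide, 143 to 157 mm above the work surface, centred 122 mm from the foot's origin towards the base's -x. Not to be used. Scope and lamp swap places from start to start.
- bottle: Bystander: white bottle 44 mm across, 135 mm tall; origin at the centre of its underside. Stands on one side of the index table.
- reel: Bystander: grey reel 60 mm across, 62 mm tall, standing on end on the other side; origin under its centre.
- jar: Bystander: glass jar 56 mm across, 65 mm tall; origin under its centre.
- driver: Bystander: screwdriver 170 mm long lying on the bench; origin under its middle, handle to its own -x.
- meter: Bystander: black multimeter 150 x 75 x 40 mm lying flat; origin under its centre.
- tray: Bystander: black divided tray 140 x 100 x 30 mm; origin under its centre.
- brush: Bystander: brush 170 mm long lying on the bench; origin under its middle.

How it is judged:
By the outcome, as a careful person would: the job done as asked, in the order asked, and still so for the second after the job is handed in, with the robot touching nothing.
It also fails if it takes over 58 s, if anything falls off the work surface, if the arm or the gripper's body presses on something with over 40 N, if the wrist force passes 120 N, or if a joint passes its speed limit or range.

## Working session

There is one attempt and no reset: what is moved stays moved. The work goes in short steps, Python scripts to look and compute and a tool call to move; the robot and the scene stay as the last step left them, time stands still between calls to the robot, and variables do not carry over. Pictures are saved under pics/ and viewed, at most 10 in all, crops included, and the job is handed in when it is done.

Besides the shell and the picture viewer there is one more tool, called after "Emit:" as name(argument=value, ...) on one line, values as JSON. drive_tool: Moves the arm, as the interface text tells. Its arguments: {"type":"object","properties":{"offset":{"type":"array"},"turn":{"type":"array"},"hand":{"type":"array"},"newtons":{"type":"number"}},"required":["offset","turn","hand"]}

```bash
mkdir -p pics; ls; python3 - <<'E'
from rig import *
import cv2,json
s=observe();print(s['position'],s['tool_rot'],s['time_s'])
for n in('scene','top'):
    im=get_image(n);cv2.imwrite(f'pics/{n}0.png',im)
    c=camera_info(n);print(n,c)
E
```

```text
pics
[0.16278977 0.52503224 0.23069261] [[-9.55105920e-01  2.96263585e-01 -7.54878105e-04]
 [ 2.96264371e-01  9.55105030e-01 -1.34343329e-03]
 [ 3.22977511e-04 -1.50676458e-03 -9.99998813e-01]] 0.0
scene {'fx': 399.0391920605971, 'fy': 399.0391920605971, 'cx': 280.36299780823447, 'cy': 209.83760709972552, 'world_to_cam': array([[ 0.68431097,  0.72917444,  0.00480941, -0.4190864 ],
       [ 0.56436967, -0.52544655, -0.63670464, -0.26431852],
       [-0.46174166,  0.43841826, -0.77109278,  1.66570625],
       [ 0.        ,  0.        ,  0.        ,  1.        ]])}
top {'fx': 463.5359004472407, 'fy': 463.5359004472407, 'cx': 278.8512355868698, 'cy': 209.29667257184818, 'world_to_cam': array([[-1.93109349e-02, -9.99812056e-01, -1.71480584e-03,
         3.03308773e-02],
       [-9.97096333e-01,  1.93847872e-02, -7.36419177e-02,
         5.97325448e-01],
       [ 7.36613183e-02,  2.87732341e-04, -9.97283273e-01,
         1.44625630e+00],
       [ 0.00000000e+00,  0.00000000e+00,  0.00000000e+00,
         1.00000000e+00]])}
```

View pics/top0.png

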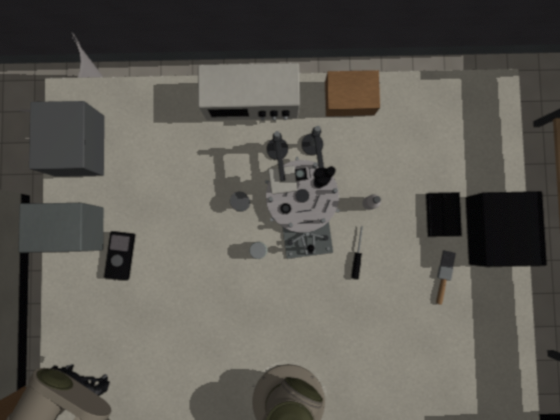

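View pics/scene0.png

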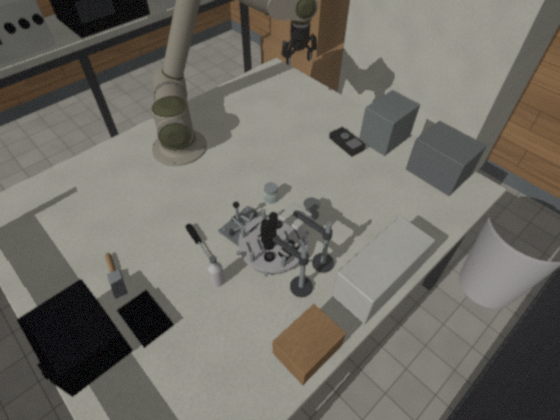

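The top view shows the table near pixel (302,197), the lever with its tongue near (310,245), and the scope barrel near (323,177) on the right. The lamp is the other stand, at (278,150). I'll zoom in on both.

```bash
python3 - <<'E'
import cv2,numpy as np
a=cv2.imread('pics/top0.png')[120:270,220:390]
b=cv2.imread('pics/scene0.png')[180:300,190:350]
f=lambda i,s:cv2.convertScaleAbs(cv2.resize(i,None,fx=s,fy=s,interpolation=cv2.INTER_CUBIC),alpha=1.5)
cv2.imwrite('pics/topz.png',f(a,4)[:600]);cv2.imwrite('pics/scenez.png',f(b,5)[:600])
E
```

```text
(no output)
```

View pics/topz.png

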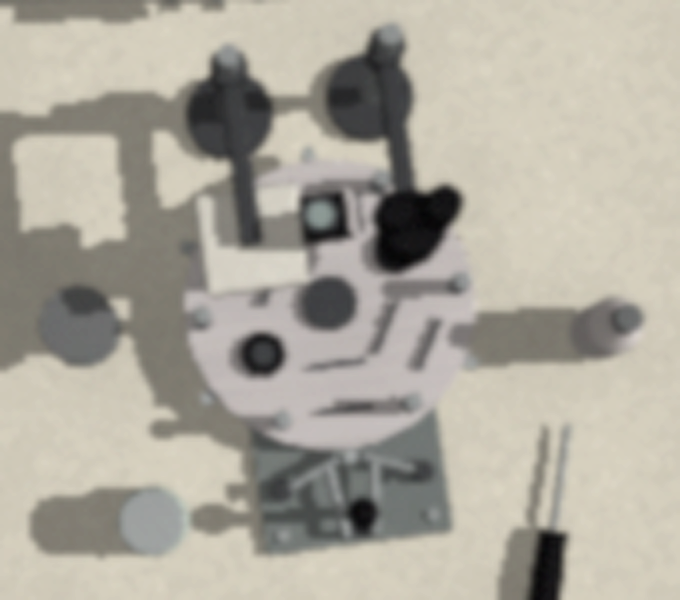

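View pics/scenez.png

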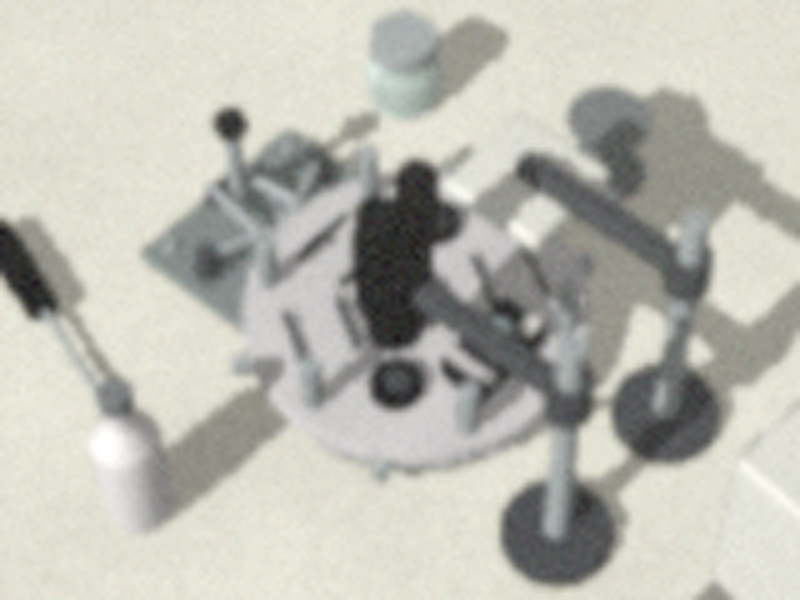

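The crops show post tops at zoomed (460,282), (415,402), (283,420) and (200,318), the hub at (327,302), the camera eye at (321,214) and the knob at (362,515). In the scene crop the knob is at (230,124). The scope barrel is on the base's -y side, so the table has to turn clockwise and the lever has to lean to +y. Next I'll fit the base pose.

```bash
cat > h.py <<'E'
import numpy as np
from rig import *
def ray(n,px):
    c=camera_info(n);M=c['world_to_cam'];R,t=M[:3,:3],M[:3,3]
    d=R.T@np.array([(px[0]-c['cx'])/c['fx'],(px[1]-c['cy'])/c['fy'],1]);return -R.T@t,d
def onz(n,px,z):
    o,d=ray(n,px);return (o+d*(z-o[2])/d[2])
def proj(n,P):
    c=camera_info(n);M=c['world_to_cam'];p=M[:3,:3]@P+M[:3,3]
    return np.array([c['fx']*p[0]/p[2]+c['cx'],c['fy']*p[1]/p[2]+c['cy']])
E
python3 - <<'E'
from h import *
import cv2
from scipy.optimize import least_squares
z=lambda u,v:((u+.5)/4-.5+220,(v+.5)/4-.5+120)
obs=[(100,270,.084,460,282),(100,210,.084,415,402),(100,150,.084,283,420),(100,90,.084,200,318),(66,0,.071,321,214),(165,180,.097,362,515)]
W=[onz('top',z(o[3],o[4]),o[2])[:2] for o in obs]
def res(p,i=None):
    return np.concatenate([np.array(p[:2])+o[0]/1e3*np.array([np.cos(p[2]+np.radians(o[1])),np.sin(p[2]+np.radians(o[1]))])-w for o,w in zip(obs,W)])
r=least_squares(res,[.6,-.05,0]);print(r.x,np.degrees(r.x[2]));print((r.fun*1e3).round(1))
p=r.x;c,s=np.cos(p[2]),np.sin(p[2]);R=np.array([[c,-s],[s,c]])
np.save('base.npy',p)
def w(x,y,zz):return np.append(p[:2]+R@[x,y],zz)
print('knob',w(-.165,0,.097),'scene px',proj('scene',w(-.165,0,.097)),'seen',190+230/5,180+124/5)
for a in(210,150): print(a,w(.1*np.cos(np.radians(a)),.1*np.sin(np.radians(a)),.084),proj('scene',w(.1*np.cos(np.radians(a)),.1*np.sin(np.radians(a)),.084)))
print('eye scene',proj('scene',w(.066,0,.071)))
E
```

```text
[ 0.63756065 -0.0542837   0.11546481] 6.615646032916912
[ 0.7 -1.6 -0.4  1.5 -0.3  0.6  1.3 -1.1 -1.5  1.5  0.2 -0.9]
knob [ 0.47365933 -0.07329309  0.097     ] scene px [236.31221496 203.80816465] seen 236.0 204.8
210 [ 0.55729519 -0.11392811  0.084     ] [243.22696936 227.29073031]
150 [ 0.54577435 -0.01459397  0.084     ] [263.76434543 209.20900664]
eye scene [289.30655895 245.0886824 ]
```

Emit:
drive_tool(offset=[[0,0,0],[0,0,0],[0,0,0],[0,0,0],[-0.5,-1,0],[-0.5,-1,0],[-0.5,-1,0],[-0.5,-1,0],[-0.5,-1,0],[-0.5,-1,0]], turn=[[0,0,-1],[0,0,-1],[0,0,-1],[0,0,-0.97],[0,0,0],[0,0,0],[0,0,0],[0,0,0],[0,0,0],[0,0,0]], hand=[0,0,0,0,0,0,0,0,0,0], newtons=30)

```text
time_s: 1.35
position: [0.3101, 0.2993, 0.2312]
tool_rot: [[-0.993, -0.115, -0.0], [-0.115, 0.993, -0.0], [0.0, -0.0, -1.0]]
ft_force: [0.5, 0.7, -0.5]
grip_width: -0.0
gripper_force: 0.0
```

Emit:
drive_tool(offset=[[-0.3,-1,0],[-0.3,-1,0],[-0.3,-1,0],[-0.3,-1,0],[-0.3,-1,0],[-0.3,-1,0],[-0.3,-1,0],[-0.3,-1,0],[-0.3,-1,0],[-0.3,-1,0]], turn=[[0,0,0],[0,0,0],[0,0,0],[0,0,0],[0,0,0],[0,0,0],[0,0,0],[0,0,0],[0,0,0],[0,0,0]], hand=[0,0,0,0,0,0,0,0,0,0])

```text
time_s: 2.6
position: [0.475, -0.0843, 0.2311]
tool_rot: [[-0.993, -0.114, -0.0], [-0.114, 0.993, 0.0], [0.0, 0.0, -1.0]]
ft_force: [1.1, 0.5, 1.3]
grip_width: 0.0001
gripper_force: 0.0
```

```bash
cat >> h.py <<'E'
def st():
    p=np.load('base.npy');c,s=np.cos(p[2]),np.sin(p[2]);R=np.array([[c,s],[-s,c]])
    o=observe();P=o['position'];T=o['tool_rot']
    print('t',round(o['time_s'],2),'base xy mm',(R@(P[:2]-p[:2])*1e3).round(1),'z',round(P[2]*1e3,1),'yawerr',round(np.degrees(np.arctan2(T[1,1],T[0,1])-p[2])-90,2),'tilt',T[:2,2].round(3),'F base',(R@o['ft_force'][:2]).round(1),o['ft_force'][2].round(1),'w',o['grip_width'])
E
python3 -c "
from h import *
st()"
```

```text
t 2.6 base xy mm [-164.9  -11.1] z 231.1 yawerr -0.04 tilt [-0.  0.] F base [1.2 0.3] 1.3 w 0.00014472253839438006
```

Emit:
drive_tool(offset=[[0,-0.5,0],[0,-0.5,0],[0,0,0.65],[0,0,0.65],[0,0,0.65],[0,0,0.65],[0,0,0.65],[0,0,0.65],[0,0,0],[0,0,0]], turn=[[0,0,0],[0,0,0],[0,0,0],[0,0,0],[0,0,0],[0,0,0],[0,0,0],[0,0,0],[0,0,0],[0,0,0]], hand=[0,0,0,0,0,0,0,0,0,0])

```text
time_s: 3.85
position: [0.4797, -0.1227, 0.0763]
tool_rot: [[-0.993, -0.115, 0.001], [-0.115, 0.993, -0.001], [-0.001, -0.001, -1.0]]
ft_force: [-0.5, -0.1, -0.1]
grip_width: 0.0002
gripper_force: 0.0
```

Emit:
drive_tool(offset=[[0,0.2,0],[0,0.2,0],[0,0.2,0],[0,0.2,0],[0,0.2,0],[0,0.2,0],[0,0.2,0],[0,0.15,0],[0,0,0],[0,0,0]], turn=[[0,0,0],[0,0,0],[0,0,0],[0,0,0],[0,0,0],[0,0,0],[0,0,0],[0,0,0],[0,0,0],[0,0,0]], hand=[0,0,0,0,0,0,0,0,0,0])

```text
time_s: 5.1
position: [0.4722, -0.0609, 0.0754]
tool_rot: [[-0.993, -0.115, -0.0], [-0.115, 0.993, 0.001], [0.0, 0.001, -1.0]]
ft_force: [-0.3, 0.3, 0.2]
grip_width: -0.0001
gripper_force: 0.0
```

```bash
python3 - <<'E'
from h import *
import cv2
st()
im=get_image('scene')[150:270,190:350]
cv2.imwrite('pics/s1.png',cv2.convertScaleAbs(cv2.resize(im,None,fx=5,fy=5,interpolation=cv2.INTER_CUBIC),alpha=1.5))
p=np.load('base.npy');c,s=np.cos(p[2]),np.sin(p[2])
for l in(0,.2,.35,.4,.48):
    b=np.array([-.165,.092*np.sin(l)]);w=p[:2]+np.array([[c,-s],[s,c]])@b
    print(l,(proj('scene',np.append(w,.005+.092*np.cos(l)))-[190,150])*5)
E
```

```text
t 5.1 base xy mm [-165.    12.5] z 75.4 yawerr -0.04 tilt [-0.     0.001] F base [-0.2  0.3] 0.2 w -0.00011554183247012906
0 [231.5610748  269.04082324]
0.2 [250.66644181 255.14614151]
0.35 [264.59344843 247.51932282]
0.4 [269.09068418 245.54091035]
0.48 [276.0889199  242.97613058]
```

View pics/s1.png

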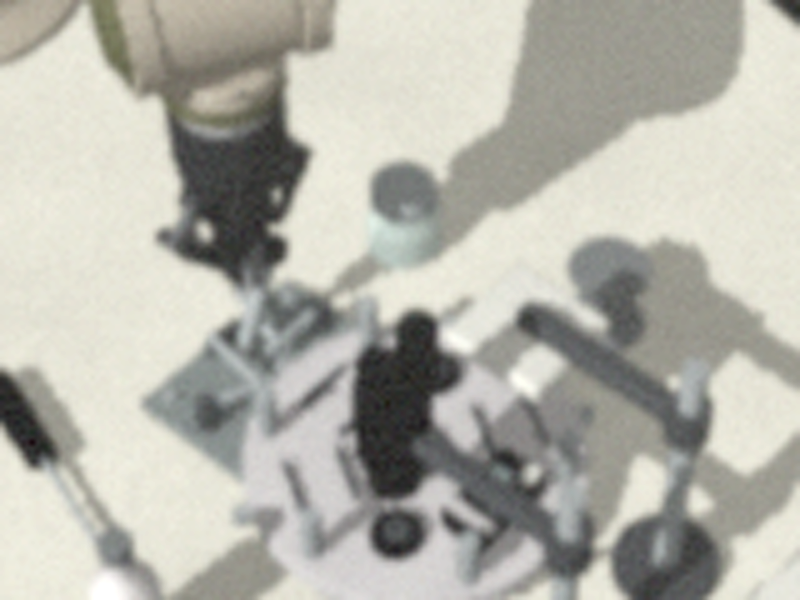

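The knob is near (272,248), which is a lean of about 0.43. I'll push a little further, then move the fingers to the -y side of post 3.

Emit:
drive_tool(offset=[[0,0.05,0],[0,0.05,0],[0,0,0],[0,-1,0],[0,-0.65,-0.5],[0,-1,-0.5],[-0.9,0,-0.5],[-0.9,0,0],[0,0,0],[0,0,0]], turn=[[0,0,0],[0,0,0],[0,0,0],[0,0,0],[0,0,0],[0,0,0],[0,0,0],[0,0,0],[0,0,0],[0,0,0]], hand=[0,0,0,0,0,0,0,0,0,0])

```text
time_s: 6.4
position: [0.5548, -0.1538, 0.1349]
tool_rot: [[-0.993, -0.115, -0.001], [-0.115, 0.993, 0.001], [0.001, 0.001, -1.0]]
ft_force: [-0.9, -0.6, -0.4]
grip_width: -0.0002
gripper_force: 0.0
```

```bash
python3 - <<'E'
from h import *
import cv2
st()
im=get_image('scene')[150:270,190:350]
cv2.imwrite('pics/s2.png',cv2.convertScaleAbs(cv2.resize(im,None,fx=5,fy=5,interpolation=cv2.INTER_CUBIC),alpha=1.5))
E
```

```text
t 6.4 base xy mm [-93.7 -89.3] z 134.9 yawerr -0.02 tilt [-0.001  0.001] F base [-1.  -0.5] -0.4 w -0.00016001389189559086
```

View pics/s2.png

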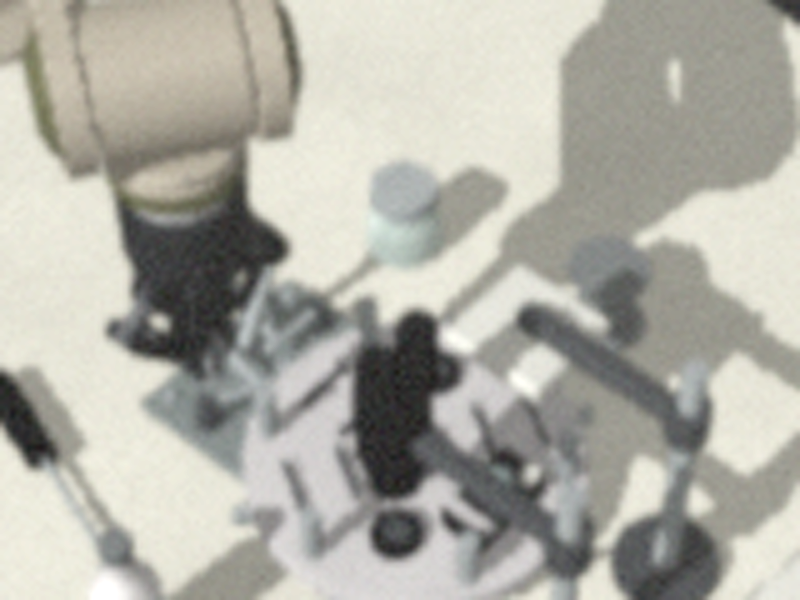

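The knob is now at about (275,243), fully leaned, and the table hasn't turned. I'll descend and push.

Emit:
drive_tool(offset=[[0,0,0.5],[0,0,0.5],[0,0,0.5],[0,0,0.43],[0,0,0],[0,0.15,0],[0,0.15,0],[0,0.15,0],[0,0.15,0],[0,0.15,0]], turn=[[0,0,0],[0,0,0],[0,0,0],[0,0,0],[0,0,0],[0,0,0],[0,0,0],[0,0,0],[0,0,0],[0,0,0]], hand=[0,0,0,0,0,0,0,0,0,0])

```text
time_s: 7.7
position: [0.5518, -0.1244, 0.0582]
tool_rot: [[-0.993, -0.115, -0.0], [-0.115, 0.993, -0.001], [0.0, -0.001, -1.0]]
ft_force: [-2.9, -4.7, -0.1]
grip_width: 0.0002
gripper_force: 2.3
```

Emit:
drive_tool(offset=[[0,0.15,0],[0,0.15,0],[0,0.15,0],[0,0.15,0],[0,0.15,0],[0,0.15,0],[0,0.15,0],[0,0.15,0],[0,0.15,0],[0,0.15,0]], turn=[[0,0,0],[0,0,0],[0,0,0],[0,0,0],[0,0,0],[0,0,0],[0,0,0],[0,0,0],[0,0,0],[0,0,0]], hand=[0,0,0,0,0,0,0,0,0,0])

```text
time_s: 8.95
position: [0.5451, -0.0643, 0.0581]
tool_rot: [[-0.993, -0.115, 0.0], [-0.115, 0.993, 0.0], [-0.0, 0.0, -1.0]]
ft_force: [-0.4, -1.5, -0.9]
grip_width: -0.0001
gripper_force: 0.0
```

```bash
python3 -c "
from h import *
st()"
```

```text
t 8.95 base xy mm [-93.    0.7] z 58.1 yawerr -0.03 tilt [0. 0.] F base [-0.6 -1.4] -0.9 w -0.00011366677739306173
```

Emit:
drive_tool(offset=[[0,0.1,0],[0,0.1,0],[0,0.1,0],[0,0.1,0],[0,0.1,0],[0,0.1,0],[0,0.05,0],[0,0,0],[0,0,0],[0,0,0]], turn=[[0,0,0],[0,0,0],[0,0,0],[0,0,0],[0,0,0],[0,0,0],[0,0,0],[0,0,0],[0,0,0],[0,0,0]], hand=[0,0,0,0,0,0,0,0,0,0])

```text
time_s: 10.2
position: [0.5422, -0.039, 0.0581]
tool_rot: [[-0.993, -0.115, 0.0], [-0.115, 0.993, -0.0], [-0.0, -0.0, -1.0]]
ft_force: [-0.4, 0.0, 0.2]
grip_width: 0.0001
gripper_force: 0.0
```

```bash
python3 - <<'E'
from h import *
import cv2
st()
im=get_image('scene')[150:270,190:350]
cv2.imwrite('pics/s3.png',cv2.convertScaleAbs(cv2.resize(im,None,fx=5,fy=5,interpolation=cv2.INTER_CUBIC),alpha=1.5))
p=np.load('base.npy');c,s=np.cos(p[2]),np.sin(p[2])
for d in (-60,-50):
  for a in (270,330,210,30):
    t=np.radians(a+d);w=p[:2]+.1*np.array([[c,-s],[s,c]])@[np.cos(t),np.sin(t)]
    print(d,a,(proj('scene',np.append(w,.084))-[190,150])*5)
E
```

```text
t 10.2 base xy mm [-93.   26.1] z 58.1 yawerr -0.04 tilt [ 0. -0.] F base [-0.4  0.1] 0.2 w 5.543591044746596e-05
-60 270 [266.13484679 386.45365154]
-60 330 [311.90615521 508.1677994 ]
-60 210 [368.82172717 296.04503319]
-60 30 [471.22049014 532.80657953]
-50 270 [262.07527559 408.02133048]
-50 330 [334.33346332 521.91289714]
-50 210 [344.93009217 304.36928605]
-50 30 [496.86233146 522.82650661]
```

View pics/s3.png

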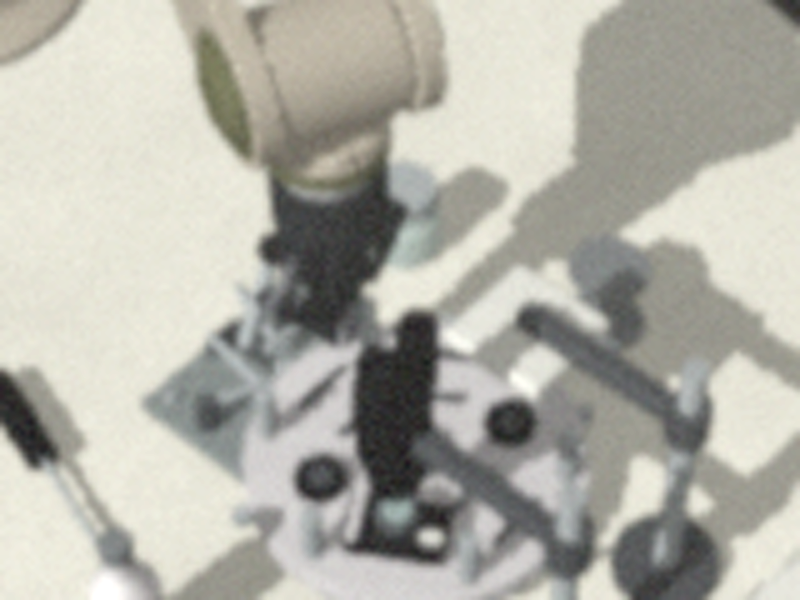

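The camera now sits under the scope, and the posts at (312,508) and (471,535) match a full -60° step. I'll retract, lift, open the hand and straddle the knob.

Emit:
drive_tool(offset=[[0,-0.25,0],[0,-0.25,0],[0,0,-0.8],[0,0,-0.8],[0,0,-0.6],[0.9,0.2,0],[0.9,0.15,0],[0,0,0],[0,0,0],[0,0,0]], turn=[[0,0,0],[0,0,0],[0,0,0],[0,0,0],[0,0,0],[0,0,0],[0,0,0],[0,0,0],[0,0,0],[0,0,0]], hand=[0,0,0,0,0,1,1,1,1,1])

```text
time_s: 11.5
position: [0.4722, -0.0535, 0.1461]
tool_rot: [[-0.993, -0.115, 0.0], [-0.115, 0.993, -0.0], [-0.0, -0.0, -1.0]]
ft_force: [-0.1, -0.3, 0.3]
grip_width: 0.0853
gripper_force: 0.0
```

```bash
python3 - <<'E'
from h import *
import cv2
st()
im=get_image('scene')[150:270,190:350]
cv2.imwrite('pics/s4.png',cv2.convertScaleAbs(cv2.resize(im,None,fx=5,fy=5,interpolation=cv2.INTER_CUBIC),alpha=1.5))
E
```

```text
t 11.5 base xy mm [-164.2   19.8] z 146.1 yawerr -0.04 tilt [ 0. -0.] F base [-0.2 -0.3] 0.3 w 0.08528595577689023
```

View pics/s4.png

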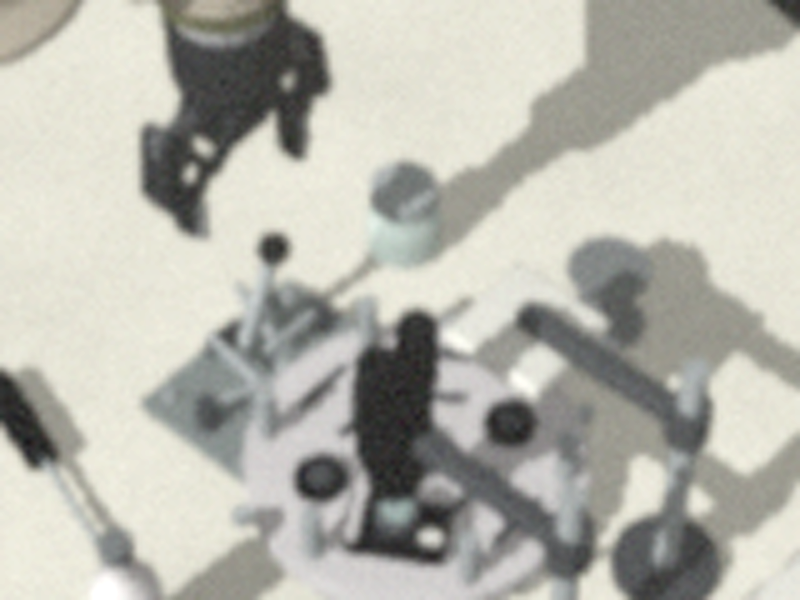

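Emit:
drive_tool(offset=[[0,0,0.5],[0,0,0.5],[0,0,0.4],[0,0,0.4],[0,0,0.3],[0,0,0],[0,-0.15,0],[0,-0.15,0],[0,-0.2,0],[0,0,0]], turn=[[0,0,0],[0,0,0],[0,0,0],[0,0,0],[0,0,0],[0,0,0],[0,0,0],[0,0,0],[0,0,0],[0,0,0]], hand=[1,1,1,1,1,1,1,1,1,1], newtons=20)

```text
time_s: 12.8
position: [0.4738, -0.0738, 0.0623]
tool_rot: [[-0.993, -0.114, 0.001], [-0.114, 0.993, -0.001], [-0.001, -0.001, -1.0]]
ft_force: [0.1, -0.3, -0.4]
grip_width: 0.0856
gripper_force: 0.0
```

Emit:
drive_tool(offset=[[0,0,0],[0,0,0],[0,0,0],[0,0,0],[0,0,0],[0,0,0],[0,0,0],[0,0,0],[0,0,0],[0,0,0]], turn=[[0,0,0],[0,0,0],[0,0,0],[0,0,0],[0,0,0],[0,0,0],[0,0,0],[0,0,0],[0,0,0],[0,0,0]], hand=[0.9,0.8,0.7,0.6,0.5,0.45,0.4,0.35,0.3,0.28])

```text
time_s: 14.05
position: [0.4736, -0.0731, 0.0621]
tool_rot: [[-0.993, -0.115, -0.0], [-0.115, 0.993, -0.0], [0.0, -0.0, -1.0]]
ft_force: [-0.3, 1.7, 0.7]
grip_width: 0.024
gripper_force: 0.7
```

```bash
python3 -c "
from h import *
st()"
```

```text
t 14.05 base xy mm [-165.     0.2] z 62.1 yawerr -0.03 tilt [-0. -0.] F base [-0.1  1.8] 0.7 w 0.024047865308436406
```

The opening reads 24 mm, the ball's diameter, centred at base y≈0, so the lever is upright. I'll open, lift clear and check.

Emit:
drive_tool(offset=[[0,0,0],[0,0,0],[0,0,0],[0,0,0],[0,0,-0.5],[0,0,-0.8],[0,0,-0.8],[0.5,0,-1],[1,0,0],[1,0,0]], turn=[[0,0,0],[0,0,0],[0,0,0],[0,0,0],[0,0,0],[0,0,0],[0,0,0],[0,0,0],[0,0,0],[0,0,0]], hand=[0.4,0.6,0.8,0.9,0.9,0.9,0.9,0.9,0.9,0.9])

```text
time_s: 15.3
position: [0.3732, -0.0845, 0.1864]
tool_rot: [[-0.993, -0.115, 0.001], [-0.115, 0.993, -0.001], [-0.001, -0.001, -1.0]]
ft_force: [0.1, -0.6, -0.0]
grip_width: 0.077
gripper_force: 0.0
```

```bash
python3 - <<'E'
from h import *
import cv2
st()
f=lambda i:cv2.convertScaleAbs(cv2.resize(i,None,fx=4,fy=4,interpolation=cv2.INTER_CUBIC),alpha=1.5)
a=get_image('scene')[150:290,190:290];b=get_image('top')[130:270,260:360]
cv2.imwrite('pics/s5.png',np.hstack([f(a),f(b)]))
p=np.load('base.npy');c,s=np.cos(p[2]),np.sin(p[2])
w=np.append(p[:2]+np.array([[c,-s],[s,c]])@[-.165,0],.097)
print((proj('scene',w)-[190,150])*4,(proj('top',w)-[260,130])*4+[400,0])
E
```

```text
t 15.3 base xy mm [-266.1    0.5] z 186.4 yawerr 0.0 tilt [ 0.001 -0.001] F base [ 0.  -0.6] -0.0 w 0.0769631406091504
[185.24885984 215.23265859] [601.69911082 473.18754449]
```

View pics/s5.png

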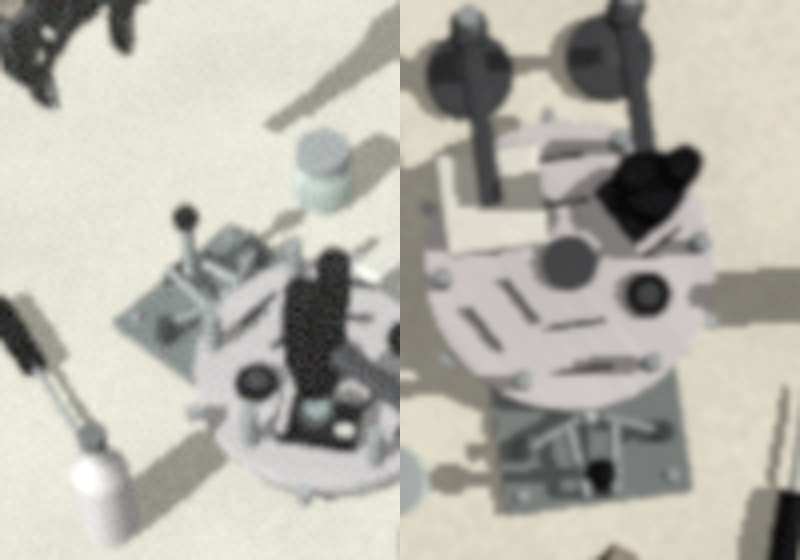

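The knob sits at (185,217) and (601,475), within a pixel of the upright prediction. The posts are back at their detent spots, the camera is under the scope, and nothing else on the bench moved.

```bash
python3 -c "
from rig import env
print(env.close_job())"
```

```text
the job is handed in; nothing more can be done
None
```

The job is handed in: lever leaned to +y, table turned one position clockwise so the camera sits under the scope lens, and lever stood upright again to lock it; the final pictures showed all of this with the other bench items in place, at 15.3 s on the robot's clock.

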